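# Take the push-and-turn safety cap off the right cleaner bottle

## Robot

A 6-joint arm with a two-finger parallel gripper is mounted at the origin on a cart in front of the work surface, level with it; the furniture and walls round the work are solid. World frame = base frame: x ahead of the robot, y to its left, z up, the work surface at z = 0. Lengths are in mm, angles in rad, forces in N, time in s.
With the tool pointing down it reaches from about 400 to 925 mm from the base axis. Payload 12.5 kg.
Tool frame: the origin (TCP) lies midway between the tips of the shut fingers; the grasp point (between the pads) lies 19 mm behind it; x points along the fingers, y is the direction in which the jaws open and shut, and the axes are right-handed (so a half turn about x gives the same grasp; the last joint's range is limited). The gripper opens to 95 mm and grips with 3 to 60 N. Pads are 20 mm wide; open, the fingers measure 119 mm over their backs; the gripper's body (75 mm by 180 mm) begins 59 mm behind the grasp point.
Start: joints at [-1.225, 0.491, 1.559, -0, 1.092, -0.106], TCP at [272.89, -562.297, 214.661] pointing down, gripper open.
Joint ranges: [-3.1, 3.1], [-0.84, 2.19], [0.05, 2.79], [-1.13, 4.28], [0.06, 2.93], [-2.69, 2.69]. Speed limits (rad/s): [2.22, 2.22, 2.79, 3.14, 3.14, 3.14].

## Interface

Orientations are given as [roll, pitch, yaw] about the fixed x, y, z axes, in that order (R = Rz(yaw) Ry(pitch) Rx(roll)).
In Python, from cell import state, read_camera, job_done gives the robot as it stands.
- The arm moves only by the tool move_arm, never from a script. Its argument "targets" is a list of rows, each a list of 7 numbers: the shift along the world's x, y, z in m, then the turn, a rotation vector about the world's x, y, z in degrees, then the gripper's target within -1 to 1 (fully open at 1, half-way at 0, shut at -1). In form: [[dx, dy, dz, wx, wy, wz, hand], ...]. A call has 1 to 10 rows; each row is the pose to reach, as a shift and turn from the pose commanded when the call began; what a row does not reach only later rows make up. A row lasts 1/10 s, in which the tool goes at most 50 mm and 8.59 degrees, less where a joint would pass 70% of its speed; a pose out of reach is approached as far as the arm can. A call with a gripper value outside its range is refused whole. The fingers move at their own pace and stop on an object; the grip force is fixed at half the most. Time passes only in rows, so rows that repeat a pose let the fingers close. It gives the time, the measured TCP pose, the force and the opening at its end, in the units of the state.
- state(): the state, without advancing time (a new reading comes with each control period).
- read_camera(name): name is "scene" or "top" or "wrist"; returns a dict with "img" (400x640x3 uint8, blue, green, red), "mtx" (3x3 intrinsics, pixels), "k1" (the pictures are not rectified: a ray, as slopes to the right and down, at radius r is drawn at 1 + k1 r^2 times it, then the intrinsics apply), "cam_to_world" (4x4, takes a point from camera to world coordinates); the wrist camera has in their place "mount" (4x4, takes a point from camera to tool coordinates, whose origin is the TCP and whose axes are the tool frame's). Camera axes: x right, y up, looking along -z (the intrinsics and any distortion apply to the point x, -y, -z); pixel columns grow to the right and rows downward; lengths in mm; the calibration is good to about 2 mm. A picture is of the moment at which its call begins: read the wrist's pose just before it. There is no depth.
- job_done(): hands the job in, once; it reports no verdict.
The state is a dict: "t": time; "joints": joint angles; "qvel": joint speeds; "tau": joint torques, N m; "eef_pos": TCP position; "tcp_rot": TCP orientation; "ft_force": force on the tool from outside, world axes, zero at the start; "moment": the same for the moment, N m; "opening": opening from 0.0 (shut) to 1.0 (fully open).
Only numpy, scipy, OpenCV 4.12 (cv2) and the standard library are available. Lean on these libraries where they do the work, as an engineer would, in place of code of your own. Each camera call takes 0.05 s, during which the arm holds its last target.

## Task

Of the three look-alike cleaner bottles on the hob, open the one with the middle-sized cap: press its safety cap down against the spring, turn it counter-clockwise while pressed until it is free, and lift it off. Finish holding the cap level, straight above the mouth of its bottle and about 8 cm clear of it; do not put it down or let go. Keep that bottle standing where it is, leave the other two bottles shut in their places, and do not disturb the other things on the hob.

Things in the scene. Friction and masses are not known exactly. Their poses are not given: they have to be found in the camera images.
- bottle_narrow: Loose white cleaner bottle with the 36 mm cap; upright on the hob top (z = 0), about 0.75 kg. Square body 76 x 76 mm, 100 mm high, shoulder sloping to 112 mm, round neck. Origin: centre of its underside, z up. The three bottles are alike except for the width of neck and cap, stand in any order, centres at least 0.12 m apart.
- cap_narrow: Round dark blue ribbed push-and-turn safety cap on bottle_narrow, 36 mm across, 28 mm high, 30 g. Origin: centre of its lower rim, z up on its axis. Locked at the start: rim 122 mm and flat top 150 mm above the bottle's underside, x axis parallel to the bottle's. 
- bottle_middle: Loose white cleaner bottle with the 46 mm cap; upright on the hob top (z = 0), about 0.75 kg. Square body 76 x 76 mm, 100 mm high, shoulder sloping to 112 mm, round neck. Origin: centre of its underside, z up. The three bottles are alike except for the width of neck and cap, stand in any order, centres at least 0.12 m apart.
- cap_middle: Round dark blue ribbed push-and-turn safety cap on bottle_middle, 46 mm across, 28 mm high, 30 g. Origin: centre of its lower rim, z up on its axis. Locked at the start: rim 122 mm and flat top 150 mm above the bottle's underside, x axis parallel to the bottle's. The side is free to grip all round, with 10 mm free below the rim. Locked, the whole bottle turns or lifts with it; see seal_middle for how it opens.
- bottle_wide: Loose white cleaner bottle with the 56 mm cap; upright on the hob top (z = 0), about 0.75 kg. Square body 76 x 76 mm, 100 mm high, shoulder sloping to 112 mm, round neck. Origin: centre of its underside, z up. The three bottles are alike except for the width of neck and cap, stand in any order, centres at least 0.12 m apart.
- cap_wide: Round dark blue ribbed push-and-turn safety cap on bottle_wide, 56 mm across, 28 mm high, 30 g. Origin: centre of its lower rim, z up on its axis. Locked at the start: rim 122 mm and flat top 150 mm above the bottle's underside, x axis parallel to the bottle's. 
- seal_middle (a joint): Spring seal in the neck of bottle_middle: m pressed down by the cap. 0 locked, 0.0065 hard stop, -0.001 cap off (seal top, the mouth, then at 147 mm). Pushes up 4 N at 0, 8 N at 0.005. The cap turns only while pressed over 3 mm (5 is good), only counter-clockwise from above; turned 45 to 130 degrees (73 is good) it lifts off. Pressing keeps the bottle from turning along.
- mug: Bystander: cream mug, 78 mm across, 101 mm high, handle at one side, standing on the hob behind the bottles. Origin at the centre of its underside.
- tin: Bystander: flat round tin with a red label, 86 mm across, 40 mm high, standing behind the bottles. Origin at the centre of its underside.
- timer: Bystander: round white wind-up kitchen timer, 68 mm across, 58 mm high, behind the bottles. Origin at the centre of its underside.
- jar: Bystander: glass jar with a white lid, 64 mm across, 97 mm high, behind the bottles. Origin at the centre of its underside.
- spoon: Bystander: teaspoon, 130 mm long, lying flat on the hob in front of the bottles, nearest the robot. Origin at the centre of its underside.

How it is judged (in metres and radians):
On the way, in this order (a step that is already met when the one before it is completed fails the run):
1. the middle-sized cap, gripped, is pressed down (seal more than 2.5 mm down) with the bottle standing (value of joint seal_middle above 0.0025 m and contact force between the fingers and cap_middle above 1 N and angle between bottle_middle's own z axis and vertical below 0.1 rad), for 0.1 s.
2. the gripped cap has been turned more than 40 degrees against its bottle while still on the neck (angle between the x axis of cap_middle and the x axis of bottle_middle, either way round above 0.7 rad and contact force between the fingers and cap_middle above 1 N and z of cap_middle in the frame of bottle_middle below 0.14 m), for 0.05 s.
At the end, for the whole second after the job is handed in: Fingers hold the middle-sized cap, rim 4 to 14 cm above its bottle's mouth, within 4 cm sideways, within 20 degrees of level, at rest; that bottle upright within 4 cm of its place; the others upright and locked, within 5 cm of theirs; mug, tin, timer, jar, spoon within 5 cm of theirs (z of cap_middle in the frame of bottle_middle between 0.187 and 0.287 m and horizontal distance between cap_middle and bottle_middle below 0.04 m and angle between cap_middle's own z axis and vertical below 0.35 rad and contact force between the fingers and cap_middle above 1 N and contact force between cap_middle and bottle_middle below 0.1 N and linear speed of each of cap_middle, bottle_middle below 0.03 m/s and angle between bottle_middle's own z axis and vertical below 0.1 rad and height (world z) of bottle_middle between -0.01 and 0.01 m and distance of bottle_middle from where it was at the start of the episode below 0.04 m and z of cap_narrow in the frame of bottle_narrow below 0.128 m and angle between the x axis of cap_narrow and the x axis of bottle_narrow, either way round below 0.35 rad and distance of each of bottle_narrow, bottle_wide, mug, tin, timer, jar, spoon from where it was at the start of the episode below 0.05 m and angle between each of bottle_narrow, bottle_wide's own z axis and vertical below 0.15 rad and z of cap_wide in the frame of bottle_wide below 0.128 m and angle between the x axis of cap_wide and the x axis of bottle_wide, either way round below 0.35 rad); the arm keeps its last pose, push and grip.
It fails at once if another bottle is tipped over or its cap taken off (angle between any of bottle_narrow, bottle_wide's own z axis and vertical above 0.5 rad or z of cap_narrow in the frame of bottle_narrow above 0.14 m or z of cap_wide in the frame of bottle_wide above 0.14 m).
It fails at once if the bottle being opened is tipped over or lifted off the hob (angle between bottle_middle's own z axis and vertical above 0.5 rad or height (world z) of bottle_middle above 0.03 m).
It also fails if it takes over 38 s, if anything falls off the work surface, if the arm or the gripper's body presses on something with over 40 N, if the wrist force passes 120 N, or if a joint passes its speed limit or range.

## Working session

There is one attempt and no reset: what is moved stays moved. The work goes in short steps, Python scripts to look and compute and a tool call to move; the robot and the scene stay as the last step left them, time stands still between calls to the robot, and variables do not carry over. Pictures are saved under pics/ and viewed, and the job is handed in when it is done.

Besides the shell and the picture viewer there is one more tool, called after "Emit:" in YAML: its name, and indented under it one key for each argument. move_arm: Moves the arm, as the interface text tells. Its arguments: {"type":"object","properties":{"targets":{"type":"array"}},"required":["targets"]}

```bash
mkdir -p pics; ls; python3 - <<'E'
from cell import state, read_camera
import cv2
s=state();print(s)
for n in("scene","top"):
    c=read_camera(n);cv2.imwrite(f"pics/{n}0.png",c["img"]);print(n,c["mtx"],c["k1"],c["cam_to_world"])
E
```

```text
pics
{'t': 0.0, 'joints': array([-1.22458806e+00,  4.91552035e-01,  1.55947872e+00, -1.28042654e-05,
        1.09169688e+00, -1.05571580e-01]), 'qvel': array([-7.52390619e-04, -3.62109961e-05, -1.19816060e-03, -1.30173839e-03,
        1.06419385e-03, -1.72479629e-03]), 'tau': array([ 1.68691422e-03, -6.12631059e+01, -2.58171380e+01,  6.93891523e-02,
        4.82673536e-02, -9.99877079e-05]), 'eef_pos': array([ 272.80020567, -562.03411982,  214.05634512]), 'tcp_rot': array([-1.66636289,  1.56966128,  1.92701551]), 'ft_force': array([ 0.51579953, -0.27005604, -0.32609855]), 'moment': array([-0.06793079,  0.00345034,  0.0557818 ]), 'opening': 1.0017822586126146}
scene [[454.17209464   0.         325.93006509]
 [  0.         454.17209464 193.84313278]
 [  0.           0.           1.        ]] -0.041316902373943115 [[-4.64650962e-01  5.28636819e-01 -7.10382008e-01 -2.97083142e+02]
 [-8.85268535e-01 -2.59225002e-01  3.86137307e-01  4.79604637e+02]
 [ 1.99776200e-02  8.08297910e-01  5.88434689e-01  7.93036691e+02]
 [ 0.00000000e+00  0.00000000e+00  0.00000000e+00  1.00000000e+00]]
top [[476.57682843   0.         323.43926475]
 [  0.         476.57682843 197.41967077]
 [  0.           0.           1.        ]] 0.03486251145615363 [[-1.57868211e-02  9.88296056e-01 -1.51728973e-01  3.67006817e+02]
 [-9.99224310e-01 -2.10691358e-02 -3.32696406e-02 -1.10890454e+01]
 [-3.60770529e-02  1.51086057e-01  9.87862060e-01  1.16505822e+03]
 [ 0.00000000e+00  0.00000000e+00  0.00000000e+00  1.00000000e+00]]
```

View pics/scene0.png

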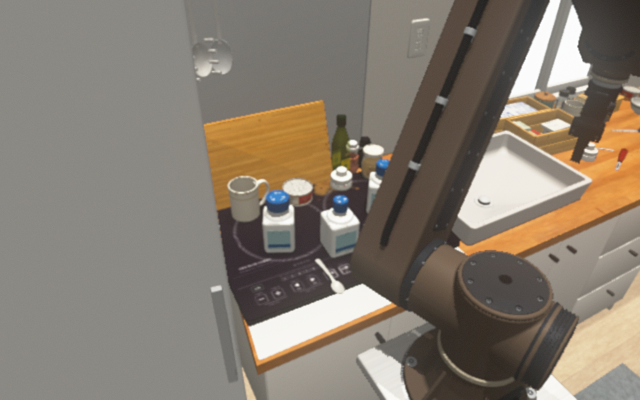

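View pics/top0.png

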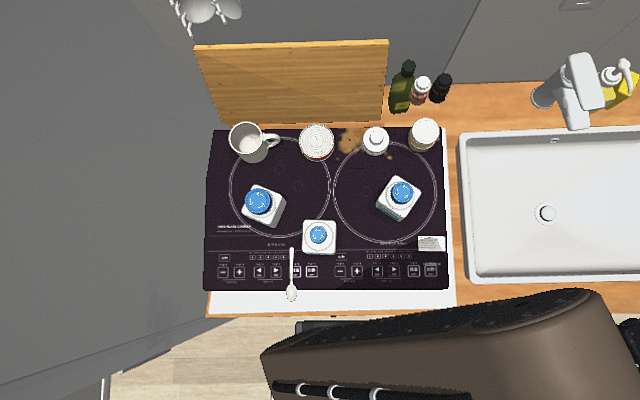

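The top view shows three blue caps, at about (258,201), (318,235) and (402,192) px. The spoon is at (291,275), and the mug, tin, timer and jar are behind. Next I measure the cap widths and positions.

```bash
cat > h.py <<'E'
import numpy as np, cv2
def ray(c,px,T=None):
    T=c["cam_to_world"] if T is None else T
    K=np.array(c["mtx"]);u=np.atleast_2d(np.array(px,float))
    d=(u-[K[0,2],K[1,2]])/[K[0,0],K[1,1]]
    s=d.copy()
    for _ in range(20): s=d/(1+c["k1"]*(s**2).sum(1,keepdims=True))
    v=np.c_[s[:,0],-s[:,1],-np.ones(len(s))]
    return T[:3,3],v@T[:3,:3].T
def plane(c,px,z,T=None):
    o,v=ray(c,px,T);return o+v*((z-o[2])/v[:,2])[:,None]
E
python3 - <<'E'
from cell import read_camera
from h import *
c=read_camera("top");im=c["img"]
hsv=cv2.cvtColor(im,cv2.COLOR_BGR2HSV)
m=cv2.inRange(hsv,(95,100,60),(125,255,255))
n,l,st,ce=cv2.connectedComponentsWithStats(m)
for i in range(1,n):
    if st[i,4]<100: continue
    ct=cv2.findContours((l==i).astype(np.uint8),0,1)[0][0]
    w=plane(c,ct[:,0],150)
    print(st[i],ce[i])
    # bright top face
    for lo in(150,180):
        t=((l==i)&(hsv[...,2]>lo)).astype(np.uint8)
        t=cv2.morphologyEx(t,cv2.MORPH_CLOSE,np.ones((5,5)))
        cs=max(cv2.findContours(t,0,1)[0],key=cv2.contourArea)[:,0]
        w=plane(c,cs,150)[:,:2].astype(np.float32)
        (e,ax,_)=cv2.fitEllipse(w);print(lo,e,ax,cv2.minEnclosingCircle(w))
    
x=cv2.resize(im[150:270,220:440],None,fx=3.6,fy=3.6,interpolation=cv2.INTER_CUBIC);cv2.imwrite("pics/crop.png",x)
E
```

```text
[391 182  22  21 328] [401.91463415 192.17378049]
150 (531.70263671875, -146.35316467285156) (41.9005126953125, 43.138118743896484) ((531.975830078125, -146.4862060546875), 22.614845275878906)
180 (531.7893676757812, -146.49205017089844) (41.70066833496094, 42.784427642822266) ((531.975830078125, -146.4862060546875), 22.614845275878906)
[244 188  28  26 496] [257.3266129  200.71975806]
150 (519.8953247070312, 166.94009399414062) (52.275245666503906, 52.76968002319336) ((519.5416259765625, 167.0049285888672), 27.377246856689453)
180 (519.91357421875, 166.99090576171875) (52.04465103149414, 52.36269760131836) ((519.880615234375, 167.18150329589844), 27.070438385009766)
[310 227  16  16 187] [317.42780749 234.52941176]
150 (443.6753845214844, 37.357181549072266) (32.84503173828125, 33.2148323059082) ((443.715087890625, 37.56416320800781), 17.53240966796875)
180 (443.9836120605469, 37.51758575439453) (31.70222282409668, 32.49599838256836) ((444.3013610839844, 38.04158020019531), 17.162010192871094)
```

View pics/crop.png

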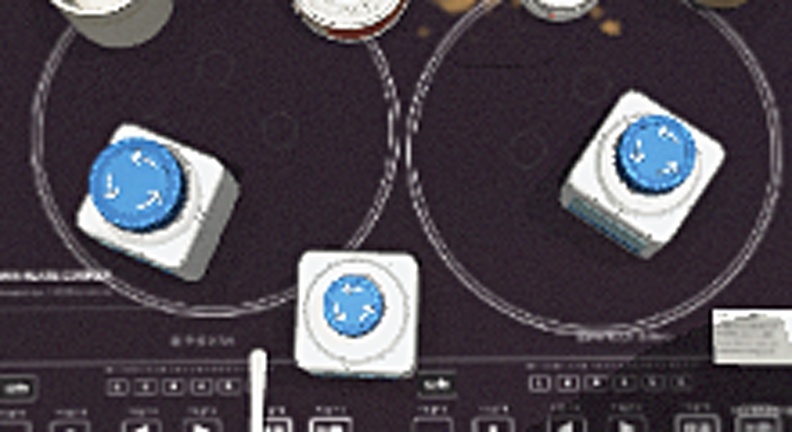

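The middle cap is the right-hand one, about 46 mm across, at about (531.8, -146.4). I'll move above it.

Emit:
move_arm:
  targets:
    - [0.259,0.4156,0.02,0,0,0,1]
    - [0.259,0.4156,0.02,0,0,0,1]
    - [0.259,0.4156,0.02,0,0,0,1]
    - [0.259,0.4156,0.02,0,0,0,1]
    - [0.259,0.4156,0.02,0,0,0,1]
    - [0.259,0.4156,0.02,0,0,0,1]
    - [0.259,0.4156,0.02,0,0,0,1]
    - [0.259,0.4156,0.02,0,0,0,1]
    - [0.259,0.4156,0.02,0,0,0,1]
    - [0.259,0.4156,0.02,0,0,0,1]

```text
t: 1.15
eef_pos: [532.8, -144.3, 234.8]
tcp_rot: [2.977, 1.571, 0.288]
ft_force: [0.2, -0.8, 0.3]
opening: 1.0
```

```bash
python3 - <<'E'
from cell import read_camera,state
from h import *
from scipy.spatial.transform import Rotation as R
s=state();Rm=R.from_euler('xyz',s["tcp_rot"]).as_matrix()
print(s["joints"],s["eef_pos"],"\n",Rm)
c=read_camera("wrist");im=c["img"];T=np.eye(4);T[:3,:3]=Rm;T[:3,3]=s["eef_pos"];T=T@c["mount"]
cv2.imwrite("pics/w1.png",im)
def fit(c,T=None):
    hsv=cv2.cvtColor(c["img"],cv2.COLOR_BGR2HSV)
    m=cv2.inRange(hsv,(95,100,60),(125,255,255))
    n,l,st,ce=cv2.connectedComponentsWithStats(m)
    for i in range(1,n):
        if st[i,4]<100: continue
        t=((l==i)&(hsv[...,2]>160)).astype(np.uint8)
        t=cv2.morphologyEx(t,cv2.MORPH_CLOSE,np.ones((7,7)))
        cc=cv2.findContours(t,0,1)[0]
        if not cc: continue
        cs=max(cc,key=cv2.contourArea)[:,0]
        if len(cs)<6: continue
        w=plane(c,cs,150,T)[:,:2].astype(np.float32)
        print(st[i],cv2.fitEllipse(w),cv2.minEnclosingCircle(w))
fit(c,T); print("top")
c=read_camera("top");fit(c);cv2.imwrite("pics/t1.png",c["img"])
E
```

```text
[-3.84109005e-01  3.66288706e-01  1.71361447e+00  8.31639702e-05
  1.06159829e+00  7.33916587e-01] [ 532.82579967 -144.25959285  234.7529761 ] 
 [[ 1.11755404e-04  4.37422308e-01 -8.99256200e-01]
 [ 3.31505641e-05 -8.99256206e-01 -4.37422307e-01]
 [-9.99999993e-01  1.90734561e-05 -1.14997537e-04]]
[   0   33   62   67 3174] ((521.0829467773438, 160.15196228027344), (39.06642532348633, 58.0162467956543), 106.98518371582031) ((520.79833984375, 164.73866271972656), 28.686952590942383)
[  97  177   52   41 1297] ((443.8655700683594, 38.152374267578125), (32.97871017456055, 33.89028549194336), 105.00828552246094) ((445.1495361328125, 38.46258544921875), 18.439903259277344)
[ 303  176   48   49 1589] ((523.89306640625, -161.5861053466797), (3.646946430206299, 11.014483451843262), 161.4073486328125) ((524.2163696289062, -161.43051147460938), 4.945391654968262)
top
[244 188  28  26 493] ((519.8192138671875, 166.93865966796875), (52.16042709350586, 52.68988037109375), 31.16364860534668) ((519.5416259765625, 167.0049285888672), 27.377246856689453)
[310 226  16  17 186] ((443.957275390625, 37.403724670410156), (31.60457992553711, 32.280269622802734), 0.27394965291023254) ((444.0955810546875, 37.573490142822266), 16.85624122619629)
```

View pics/w1.png

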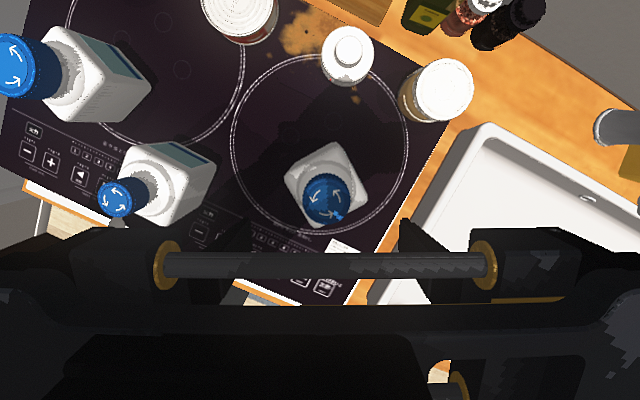

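In the wrist view the target cap is at about (327,201), between the jaws and in shadow, with its neighbours clear. I'll refine its position.

```bash
python3 - <<'E'
from cell import read_camera,state
from h import *
from scipy.spatial.transform import Rotation as R
s=state();print(s["t"],s["eef_pos"],s["qvel"])
Rm=R.from_euler('xyz',s["tcp_rot"]).as_matrix()
c=read_camera("wrist");T=np.eye(4);T[:3,:3]=Rm;T[:3,3]=s["eef_pos"];T=T@c["mount"]
hsv=cv2.cvtColor(c["img"],cv2.COLOR_BGR2HSV)
m=cv2.inRange(hsv,(95,100,60),(125,255,255)); m[:,:280]=0;m[:,380:]=0;m[:160]=0;m[235:]=0
ys,xs=np.where(m>0);print(xs.min(),xs.max(),ys.min(),ys.max())
for v in (80,90,100,110,120):
    t=cv2.morphologyEx(m&((hsv[...,2]>v)*255).astype(np.uint8),cv2.MORPH_CLOSE,np.ones((7,7)))
    cs=max(cv2.findContours(t,0,1)[0],key=cv2.contourArea)[:,0]
    w=plane(c,cs,150,T)[:,:2].astype(np.float32);print(v,cv2.fitEllipse(w))
x=cv2.resize(c["img"][130:260,240:420],None,fx=4,fy=4);cv2.imwrite("pics/w2.png",x)
E
```

```text
1.25 [ 533.5982048  -143.06248695  234.65160342] [-0.07630206 -0.00657088  0.02928777 -0.01859484 -0.0068231  -0.0728591 ]
303 350 174 225
80 ((536.06494140625, -139.31044006347656), (28.007675170898438, 38.97929000854492), 51.23012924194336)
90 ((535.2353515625, -136.98062133789062), (24.356098175048828, 33.34321594238281), 81.05413055419922)
100 ((534.124755859375, -136.37210083007812), (20.487625122070312, 29.67011833190918), 111.79366302490234)
110 ((534.2134399414062, -135.74093627929688), (17.73257827758789, 30.85967445373535), 113.46207427978516)
120 ((536.5125122070312, -134.27479553222656), (15.291601181030273, 22.856769561767578), 89.0517349243164)
```

View pics/w2.png

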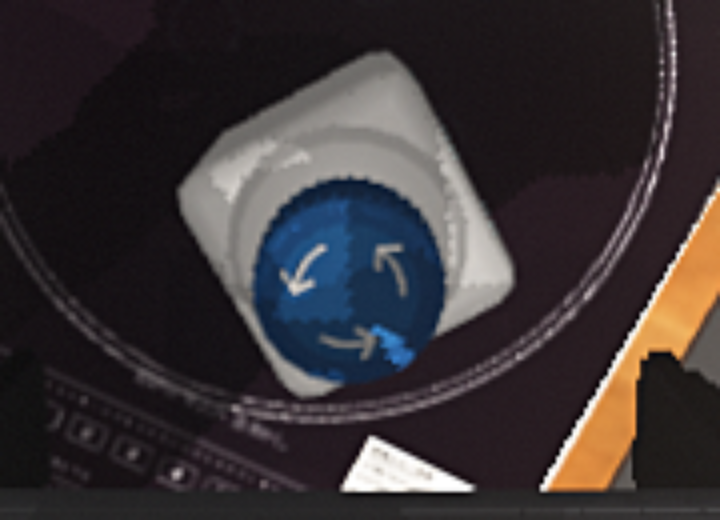

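Emit:
move_arm:
  targets:
    - [0,0,-0.03,0,0,0,1]
    - [0,0,-0.03,0,0,0,1]
    - [0,0,-0.03,0,0,0,1]
    - [0,0,-0.03,0,0,0,1]

```text
t: 1.7
eef_pos: [532.0, -147.5, 205.6]
tcp_rot: [2.2, 1.57, -0.491]
ft_force: [0.2, 0.7, -0.1]
opening: 0.999
```

```bash
python3 - <<'E'
from cell import read_camera,state
from h import *
from scipy.spatial.transform import Rotation as R
s=state();print(s["t"],s["eef_pos"],s["qvel"])
Rm=R.from_euler('xyz',s["tcp_rot"]).as_matrix()
c=read_camera("wrist");T=np.eye(4);T[:3,:3]=Rm;T[:3,3]=s["eef_pos"];T=T@c["mount"]
hsv=cv2.cvtColor(c["img"],cv2.COLOR_BGR2HSV)
m=cv2.inRange(hsv,(95,100,30),(125,255,255)); m[:,:270]=0;m[:,390:]=0
m=cv2.morphologyEx(m,cv2.MORPH_CLOSE,np.ones((7,7)))
cs=max(cv2.findContours(m,0,1)[0],key=cv2.contourArea)
print(cv2.boundingRect(cs),cv2.fitEllipse(cs))
for z in(150,145):
    w=plane(c,cs[:,0],z,T)[:,:2].astype(np.float32);print(z,cv2.fitEllipse(w))
print(T[:3,3])
x=cv2.resize(c["img"][130:260,240:420],None,fx=4,fy=4);cv2.imwrite("pics/w3.png",x)
E
```

```text
1.7 [ 531.98694787 -147.53416238  205.61899978] [ 0.00437532 -0.00575652  0.00046031  0.0005619  -0.00659543  0.00210478]
(296, 176, 54, 58) ((323.1680603027344, 204.74656677246094), (52.521202087402344, 56.843421936035156), 177.8952178955078)
150 ((533.3119506835938, -145.1089324951172), (43.829498291015625, 49.21656036376953), 117.09117889404297)
145 ((532.0189819335938, -145.70840454101562), (44.799442291259766, 50.305721282958984), 117.0912094116211)
[ 591.73750826 -118.01980557  375.93875267]
```

View pics/w3.png

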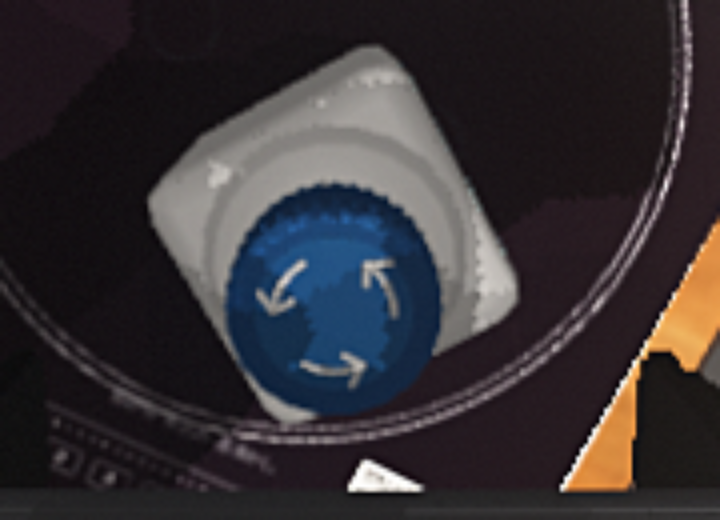

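The wrist view puts the cap at about (531,-146), after allowing for the visible skirt, which agrees with the top view. I'll descend and close.

Emit:
move_arm:
  targets:
    - [0,0.001,-0.04,0,0,0,1]
    - [0,0.001,-0.07,0,0,0,1]
    - [0,0.001,-0.084,0,0,0,1]
    - [0,0.001,-0.084,0,0,0,1]
    - [0,0.001,-0.084,0,0,0,1]
    - [0,0.001,-0.084,0,0,0,-1]
    - [0,0.001,-0.084,0,0,0,-1]
    - [0,0.001,-0.084,0,0,0,-1]
    - [0,0.001,-0.084,0,0,0,-1]
    - [0,0.001,-0.084,0,0,0,-1]

```text
t: 2.75
eef_pos: [532.0, -145.7, 120.9]
tcp_rot: [2.122, 1.57, -0.568]
ft_force: [-0.2, -0.8, 0.6]
opening: 0.632
```

Emit:
move_arm:
  targets:
    - [0,0,0,0,0,0,-1]
    - [0,0,0,0,0,0,-1]
    - [0,0,0,0,0,0,-1]
    - [0,0,0,0,0,0,-1]

```text
t: 3.15
eef_pos: [532.0, -145.8, 120.6]
tcp_rot: [1.637, 1.57, -1.052]
ft_force: [0.4, -1.6, -0.1]
opening: 0.467
```

Emit:
move_arm:
  targets:
    - [0,0,-0.0025,0,0,0,-1]
    - [0,0,-0.005,0,0,0,-1]
    - [0,0,-0.005,0,0,0,-1]
    - [0,0,-0.005,0,0,0,-1]
    - [0,0,-0.005,0,0,0,-1]

```text
t: 3.65
eef_pos: [532.0, -145.8, 116.0]
tcp_rot: [2.082, 1.57, -0.607]
ft_force: [-1.1, -1.1, 7.2]
opening: 0.468
```

```bash
python3 - <<'E'
from cell import read_camera,state
import cv2
s=state();print(s)
cv2.imwrite("pics/w4.png",read_camera("wrist")["img"])
E
```

```text
{'t': 3.65, 'joints': array([-3.87212533e-01,  5.10768249e-01,  1.84390995e+00, -2.21883593e-04,
        7.86212992e-01,  7.31976276e-01]), 'qvel': array([-0.00279407,  0.000577  , -0.00199379,  0.00063219, -0.00013925,
       -0.00052301]), 'tau': array([ 7.92609695e-01, -5.23869896e+01, -1.84111834e+01,  3.49675231e-01,
       -3.41884168e-01,  7.86218152e-03]), 'eef_pos': array([ 531.99874355, -145.82630771,  116.03795585]), 'tcp_rot': array([ 2.08239844,  1.57007749, -0.60742999]), 'ft_force': array([-1.08097541, -1.06970204,  7.22958042]), 'moment': array([-0.12269359,  0.30770433,  0.03207667]), 'opening': 0.46777488051166705}
```

View pics/w4.png

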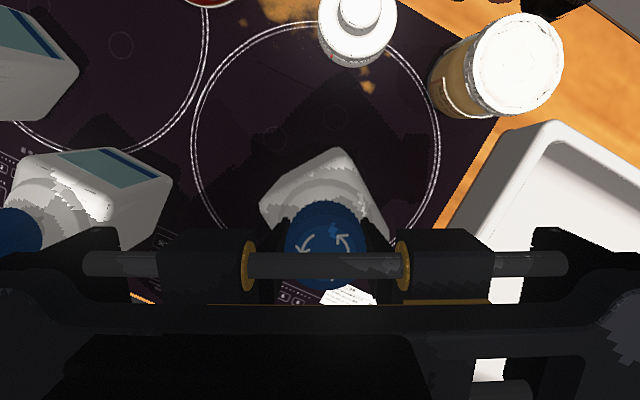

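The cap is held between the pads at (325,240). The 7.2 N reading means it is about 4 mm down. I'll press 0.7 mm more and turn it counter-clockwise.

Emit:
move_arm:
  targets:
    - [0,0,-0.0007,0,0,0,-1]
    - [0,0,-0.0007,0,0,7,-1]
    - [0,0,-0.0007,0,0,14,-1]
    - [0,0,-0.0007,0,0,21,-1]
    - [0,0,-0.0007,0,0,28,-1]
    - [0,0,-0.0007,0,0,35,-1]
    - [0,0,-0.0007,0,0,35,-1]

```text
t: 4.4
eef_pos: [532.4, -145.8, 115.5]
tcp_rot: [1.756, 1.569, -0.319]
ft_force: [-0.2, -0.3, 8.3]
opening: 0.466
```

```bash
python3 - <<'E'
from cell import read_camera,state
import cv2
s=state();print(s)
cv2.imwrite("pics/w5.png",read_camera("wrist")["img"])
E
```

```text
{'t': 4.4, 'joints': array([-3.87025258e-01,  5.11608304e-01,  1.84410598e+00,  1.64579029e-04,
        7.84178262e-01,  1.16769723e-01]), 'qvel': array([ 0.00033977,  0.00075288, -0.00163363,  0.00043491, -0.00133834,
        0.10927268]), 'tau': array([-2.81360827e-02, -5.21259749e+01, -1.75517625e+01,  8.27410002e-02,
       -1.56892092e-03, -1.53275058e+00]), 'eef_pos': array([ 532.39579863, -145.79715731,  115.52726086]), 'tcp_rot': array([ 1.75594408,  1.56909225, -0.31876364]), 'ft_force': array([-0.21262276, -0.31682348,  8.32827352]), 'moment': array([-0.04034195, -0.11237973,  0.00197481]), 'opening': 0.4662549914703743}
```

View pics/w5.png

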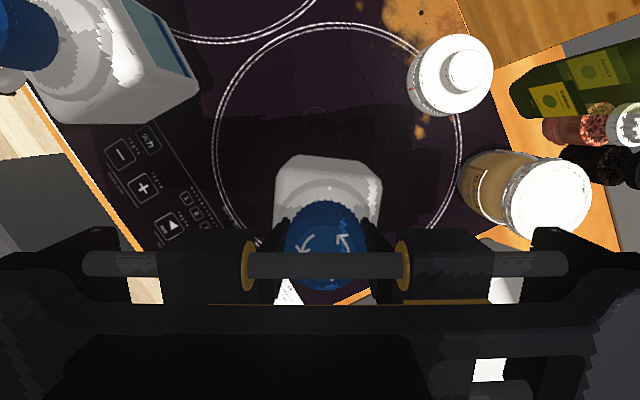

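The cap's arrows haven't moved in the tool view, while the bottle's edges have turned along with the hob. So the cap turns against the bottle. I'll continue to 75°.

Emit:
move_arm:
  targets:
    - [0,0,0,0,0,7,-1]
    - [0,0,0,0,0,14,-1]
    - [0,0,0,0,0,21,-1]
    - [0,0,0,0,0,28,-1]
    - [0,0,0,0,0,35,-1]
    - [0,0,0,0,0,40,-1]
    - [0,0,0,0,0,40,-1]
    - [0,0,0,0,0,40,-1]

```text
t: 5.25
eef_pos: [532.4, -145.8, 115.5]
tcp_rot: [1.089, 1.569, -0.292]
ft_force: [-1.1, 0.4, 7.8]
opening: 0.466
```

```bash
python3 - <<'E'
from cell import read_camera,state
import cv2
s=state();print(s)
cv2.imwrite("pics/w6.png",read_camera("wrist")["img"])
E
```

```text
{'t': 5.25, 'joints': array([-3.87057569e-01,  5.11630323e-01,  1.84405359e+00,  2.34796918e-04,
        7.84177937e-01, -5.77404264e-01]), 'qvel': array([ 0.00107401,  0.00081131, -0.00089885,  0.00160103,  0.00019791,
        0.00334391]), 'tau': array([-2.83603405e-02, -5.20714581e+01, -1.74973601e+01,  6.18350669e-02,
        5.43444289e-02, -7.64728454e-02]), 'eef_pos': array([ 532.42336486, -145.81295755,  115.52885682]), 'tcp_rot': array([ 1.08907354,  1.56905759, -0.29154218]), 'ft_force': array([-1.0920862 ,  0.3800472 ,  7.82209458]), 'moment': array([-0.00241207, -0.0431922 ,  0.03608627]), 'opening': 0.4663456572048986}
```

View pics/w6.png

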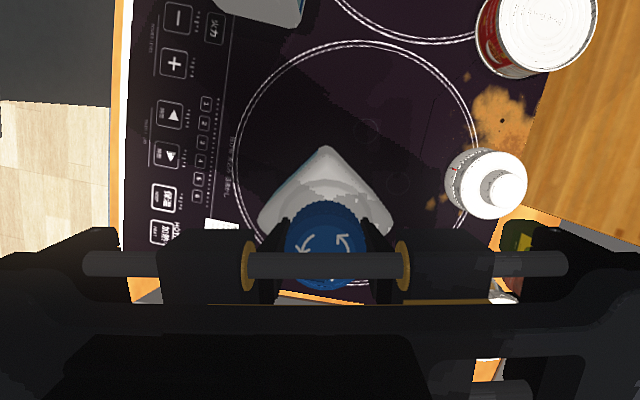

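The cap has turned about 75° and is still gripped. I'll lift it gently first, then check.

Emit:
move_arm:
  targets:
    - [0,0,0.005,0,0,0,-1]
    - [0,0,0.012,0,0,0,-1]
    - [0,0,0.02,0,0,0,-1]
    - [0,0,0.02,0,0,0,-1]
    - [0,0,0.02,0,0,0,-1]

```text
t: 5.8
eef_pos: [531.8, -145.6, 135.0]
tcp_rot: [1.484, 1.571, 0.104]
ft_force: [0.1, -0.1, -0.1]
opening: 0.468
```

```bash
python3 - <<'E'
from cell import read_camera,state
import cv2
s=state();print(s)
cv2.imwrite("pics/w7.png",read_camera("wrist")["img"])
E
```

```text
{'t': 5.8, 'joints': array([-3.87152458e-01,  4.84242839e-01,  1.82734152e+00,  1.14022834e-04,
        8.29850867e-01, -5.77175619e-01]), 'qvel': array([ 0.00156592,  0.00858671,  0.00466094,  0.00060224, -0.00049411,
       -0.00038836]), 'tau': array([ 1.99522387e-02, -5.62366104e+01, -2.08997297e+01,  3.86349123e-02,
        1.13852941e-01,  2.11092638e-04]), 'eef_pos': array([ 531.79918591, -145.63860899,  134.99174688]), 'tcp_rot': array([1.48448954, 1.57061783, 0.10363941]), 'ft_force': array([ 0.11224631, -0.10646223, -0.1103165 ]), 'moment': array([-0.00097418, -0.16217539,  0.0240963 ]), 'opening': 0.4683260658980425}
```

View pics/w7.png

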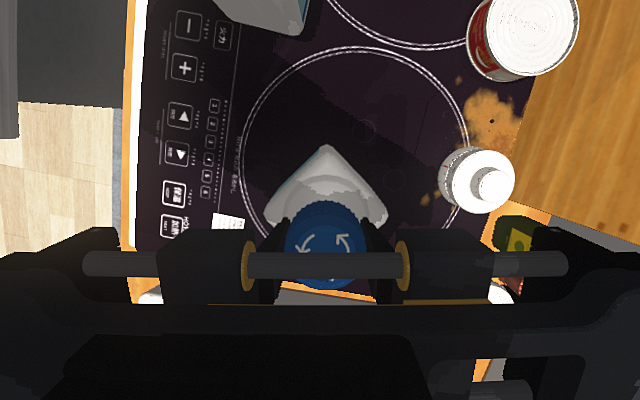

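The wrist force is about 0 N, so the bottle (about 7 N) isn't hanging from the cap. I'll raise it to about 8 cm clear.

Emit:
move_arm:
  targets:
    - [0,0,0.025,0,0,0,-1]
    - [0,0,0.05,0,0,0,-1]
    - [0,0,0.075,0,0,0,-1]
    - [0,0,0.091,0,0,0,-1]
    - [0,0,0.091,0,0,0,-1]
    - [0,0,0.091,0,0,0,-1]
    - [0,0,0.091,0,0,0,-1]
    - [0,0,0.091,0,0,0,-1]

```text
t: 6.65
eef_pos: [531.6, -145.6, 224.9]
tcp_rot: [-2.181, 1.569, 2.721]
ft_force: [0.4, 0.1, -0.0]
opening: 0.468
```

```bash
python3 - <<'E'
from cell import read_camera,state
import cv2
s=state();print(s["t"],s["eef_pos"],s["qvel"],s["ft_force"],s["opening"])
for n in("wrist","scene","top"):cv2.imwrite(f"pics/f_{n}.png",read_camera(n)["img"])
E
```

```text
6.65 [ 531.59276157 -145.57959234  224.87945451] [ 0.000466   -0.00317042 -0.00566062  0.0003335   0.00425483 -0.00034494] [ 0.39870705  0.08686822 -0.02358587] 0.46829578255247195
```

View pics/f_wrist.png

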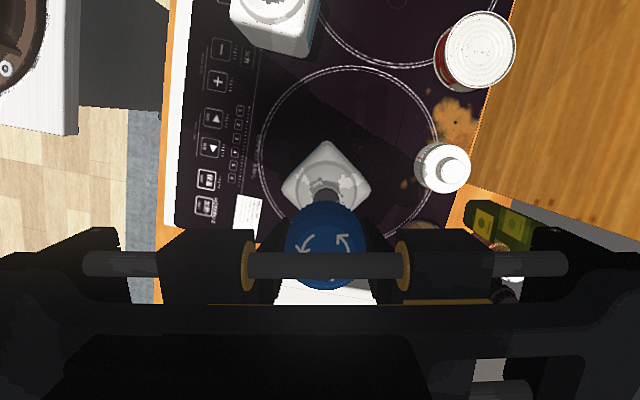

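View pics/f_scene.png

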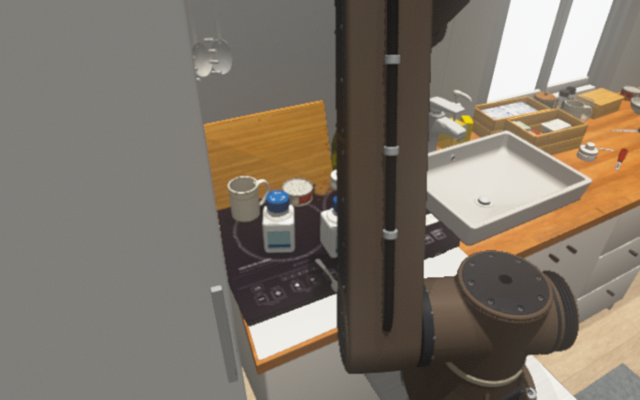

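View pics/f_top.png

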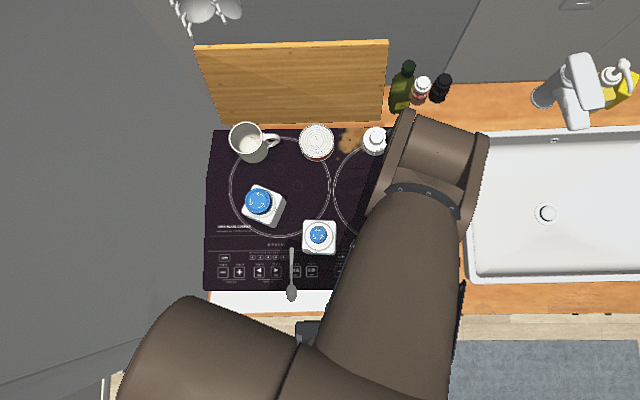

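The wrist view shows the cap gripped at (325,245), with the open neck of the standing bottle below it at (327,190). In the top view the other bottles, mug, tin, timer and spoon haven't moved. I'll hand in.

```bash
python3 -c "
from cell import job_done,state
print(job_done());print(state()['eef_pos'])"
```

```text
the job is handed in; nothing more can be done
None
the job is handed in; nothing more can be done
```

I opened the bottle with the middle-sized cap and handed the job in with the cap held about 8 cm above its bottle. `job_done()` gives no verdict, so success is judged only from my own checks.

- **Which bottle:** it was the right-hand one. The fitted cap widths were about 33, 42.5 and 52.5 mm, each about 3 mm under the real 36, 46 and 56 mm. The middle cap was at about (532, -146) mm, and the wrist and top cameras agreed to within about 1 mm.
- **Opening:** I gripped the cap and pressed it about 5 mm, with the spring pushing back at about 8 N. I turned it 75° counter-clockwise in two stages, then lifted it off.
- **Final hold:** the tool was at rest, pointing straight down at (531.6, -145.6, 224.9) mm. That puts the cap's rim at about z = 226 mm, roughly 79 mm above the mouth. The opening was steady at 0.468 and the wrist force about 0 N, so the bottle was not lifted.
- **Surroundings:** the final pictures show the opened bottle standing below the cap. The other two bottles were still capped, and they, the mug, tin, timer and spoon had not visibly moved. The arm hid the jar in the last top view and it was barely visible in the last wrist view, so I did not check it at the end. Nothing was moved near it, and no contact force showed.

No check failed. One early wrist-camera fit of the cap was poor because the cap was in shadow and the arm was still settling, so I measured it again before gripping.

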